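Find and mark the balance point of a scale beam

TASK

Slide the scale beam along the knife edge of its stand, keeping it resting on the edge and never pressing it down hard or lifting it off, until it balances level by itself with nothing touching it. Then mark that point: set the wooden saddle astride the beam right above the knife edge, gently, so that the beam stays balanced level when you let go. Leave the other things on the counter where they are.

Things in the scene. Friction and masses are not known exactly. Their poses are not given: they have to be found in the camera images.
- edge (a point): Middle of the knife edge (top of a steel blade), 70 mm above the counter. z up, y along the stand (the beam lies and slides along y), x along the edge. The edge is 12 mm long in x and blunt, a flat 6 mm wide in y: the beam stays level only while its balance point is within about 2.5 mm of this point in y (it leans about 0.01 rad per mm there). The blade stands on a rubber foot and gives a hair; a freed beam rocks 1 to 3 s.
- stand: Fixed stand that carries the blade: dark wooden base 70 x 220 x 12 mm, origin under its centre, 70 mm straight below the edge, same axes. Two fixed rest posts (14 x 8 mm, tops 5 mm lower than the edge) stand 80 mm either side of the blade in y; an unbalanced beam tips about 0.06 rad and its heavy side rests on one of them. Load above 25 N on it is pressing hard.
- beam_mid (a point): Middle of the upper face of the scale beam, a loose aluminium channel, open side down, 320 mm long (y), 26 mm wide (x), web 4 mm thick, z up. This face is 74 mm above the counter when level on the edge; 12 mm higher counts as lifted off. The balance point lies somewhere between 25 and 62 mm from here towards +y. It starts on the edge with the +y end down.
- beam: The same beam, origin under its web, 4 mm below beam_mid. Its side walls reach 24 mm below the web, either side of blade and posts with 3 mm of play. With its two dark steel discs (32 mm across, 9 mm thick, unknown mass, fixed outside the walls at y = +125 mm) it has about 0.28 to 0.40 kg. It slides on the edge with ordinary friction, a few N.
- beam_tail (a point): Point on the beam's upper face near its light end, 155 mm from beam_mid towards -y. Its height against that of the stud shows which way the beam tips.
- stud (a point): Half-way up the steel stud, an upright round pin 12 mm across and 36 mm high on the beam's upper face, 125 mm from beam_mid towards +y, between the two discs. This point is 18 mm above the upper face. The beam can be pushed along by it from either side.
- saddle_grip (a point): Centre of the upright grip tab of the marker saddle, a loose dark wooden upside-down U of 20 g with a tab on top. Tab 22 mm (x) by 14 mm (y), 30 mm high; the saddle is 14 mm thick in y throughout, 36 mm wide, 49 mm high. This point is 34 mm above its feet, 20 mm above the underside of its bridge. It starts on its legs on the counter, on the robot's side of the stand.
- saddle_seat (a point): Underside of the saddle's bridge, midway between its two legs (14 mm long, 3 mm thick, 30 mm apart inside), which go down outside the beam's 26 mm width. Seated, this point lies on the beam's upper face and its y runs along the beam.
- saddle: The same saddle; origin on the counter between its feet, 34 mm below saddle_grip.
- cinnamon: Bystander: bundle of cinnamon sticks 110 x 38 x 35 mm; origin under its centre.
- scoop: Bystander: wooden spoon lying on the counter; origin under its middle.
- jar: Bystander: closed amber jar, 70 mm across, 100 mm high; origin under its centre.
- mortar: Bystander: open brass bowl, 100 mm across, 70 mm high; origin under its centre.
- weight: Bystander: brass knob weight, 34 mm across, 48 mm high; origin under its centre.
- weight2: Bystander: smaller brass knob weight, 28 mm across, 40 mm high; origin under its centre.
Not all that is in view belongs to the job. What is meant by the stand is not blue, and is the smaller of those in its own colour.

How it is judged:
On the way, in this order (a step that is already met when the one before it is completed fails the run):
1. the beam balances level on the knife edge, still and touched by nothing but the edge, for half a second (angle between beam_mid's own z axis and vertical below 0.035 rad and contact force between each of the fingers, saddle and beam below 0.01 N and angular speed of beam below 0.1 rad/s), for 0.5 s.
2. the saddle sits astride the beam right above the knife edge (y of saddle_seat in the frame of edge between -0.005 and 0.005 m and x of saddle_seat in the frame of beam_mid between -0.004 and 0.004 m and z of saddle_seat in the frame of beam_mid between -0.003 and 0.003 m and angle between the z axis of saddle_seat and the z axis of beam_mid, either way round below 0.1 rad), for 0.2 s.
At the end, for the whole second after the job is handed in: The beam rests on the knife edge level within 2 degrees, still, with the saddle seated upright astride it (within 3 mm of fully down), the saddle's middle within 5 mm of the knife edge along the beam, nothing held (all of step 2 and angle between beam_mid's own z axis and vertical below 0.035 rad and linear speed of each of beam, saddle below 0.02 m/s); the robot touches nothing.
It fails at once if the beam is pressed down on its stand with more than 25 N (contact force between beam and stand above 25 N).
It fails at once if the beam is lifted off the knife edge or falls from it (height (world z) of beam_mid above 0.086 m or height (world z) of beam_mid below 0.06 m or angle between beam_mid's own z axis and vertical above 0.3 rad).
It fails at once if another thing on the counter is disturbed (moved 20 mm) (distance of any of cinnamon, scoop, jar, mortar, weight, weight2 from where it was at the start of the episode above 0.02 m).
It also fails if it takes over 72 s, if anything falls off the work surface, if the arm or the gripper's body presses on something with over 40 N, if the wrist force passes 120 N, or if a joint passes its speed limit or range.

ROBOT

A 6-joint arm with a two-finger parallel gripper is mounted at the origin on the work surface. World frame = base frame: x ahead of the robot, y to its left, z up, the work surface at z = 0. Lengths are in m, angles in rad, forces in N, time in s.
With the tool pointing down it reaches from about 0.35 to 0.85 m from the base axis. Payload 8.1 kg.
Tool frame: the origin (TCP) lies at the very end of the fingers, on their centre line; the grasp point (between the pads) lies 19 mm behind it; x points along the fingers, y is the direction in which the jaws open and shut, and the axes are right-handed (so a half turn about x gives the same grasp; the last joint's range is limited). The gripper opens to 93 mm and grips with 3 to 60 N. Pads are 15 mm wide; open, the fingers measure 128 mm over their backs; the gripper's body (75 mm by 188 mm) begins 65 mm behind the grasp point.
Start: joints at [1.164, 0.13, 1.488, -0, 1.523, -0.085], TCP at [0.19, 0.569, 0.197] pointing down, gripper open.
Joint ranges: [-2.96, 2.96], [-0.89, 2.26], [0.02, 2.5], [-1.34, 4.48], [0, 2.73], [-2.66, 2.66]. Speed limits (rad/s): [2.39, 2.39, 2.79, 3.14, 3.14, 3.14].

INTERFACE

Orientations are given as a rotation vector (axis times angle).
In Python, from plant import * gives the robot as it stands. The module is installed in compiled form; this text tells all that it offers.
- The arm moves only by the tool apply_moves, never from a script. Its argument "series" is a list of rows, each an object with "jaw": the gripper's target within -1 to 1 (shut at 1, half-way at 0, fully open at -1); "linear": the shift along the tool's x, y, z normalised to -1 to 1, where 1 is 0.6 m, a list of three; "roll": the turn about the tool's x normalised to -1 to 1, where 1 is 30 degrees. A call has 1 to 20 rows; each row is the pose to reach, as a shift and turn from the pose measured when the call began, along the tool's axes at that moment; what a row does not reach only later rows make up. A row lasts 1/8 s, in which the tool goes at most 62.5 mm and 10.7 degrees, less where a joint would pass 70% of its speed; a pose out of reach is approached as far as the arm can. A call with a number of a shift or a turn outside -1 to 1 is refused whole. A call with a gripper value outside its range is refused whole. The fingers move at their own pace and stop on an object; "force" is the grip in N (left out, the last holds). Time passes only in rows, so rows that repeat a pose let the fingers close. It gives the time, the measured TCP pose, the force and the opening at its end, in the units of the state.
- read_state(): the state, without advancing time (a new reading comes with each control period).
- read_camera(name): name is "side" or "top"; returns a dict with "pixels" (400x640x3 uint8, blue, green, red), "intrinsics" (3x3 intrinsics, pixels), "D" ([k1, k2, p1, p2, k3] as OpenCV has them; the pictures are not rectified), "rvec" (rotation vector, rad) and "tvec" (3), from world to camera coordinates, as OpenCV has them. Camera axes: x right, y down, z forward; pixel columns grow to the right and rows downward; lengths in m; the calibration is good to about 2 mm. A picture is of the moment at which its call begins. There is no depth.
- close_job(): hands the job in, once; it reports no verdict.
The state is a dict: "t": time; "q": joint angles; "dq": joint speeds; "joint_torque": joint torques, N m; "tool_pos": TCP position; "orientation": TCP orientation; "force": force on the tool from outside, world axes, zero at the start; "wrist_torque": the same for the moment, N m; "opening": finger opening in m.
Only numpy, scipy, OpenCV 4.12 (cv2) and the standard library are available. Lean on these libraries where they do the work, as an engineer would, in place of code of your own. Each camera call takes 0.05 s, during which the arm holds its last target. There are 200 camera calls.

## Working session

There is one attempt and no reset: what is moved stays moved. The work goes in short steps, Python scripts to look and compute and a tool call to move; the robot and the scene stay as the last step left them, time stands still between calls to the robot, and variables do not carry over. Pictures are saved under pics/ and viewed, about 8 in all and at most 12, crops included, and the job is handed in when it is done.

Besides the shell and the picture viewer there is one more tool, called after "Request:" by a JSON object that holds its "api" and its "payload". apply_moves: Moves the arm, as the interface text tells. Its arguments: {"type":"object","properties":{"series":{"type":"array"},"force":{"type":"number"}},"required":["series"]}

```bash
mkdir -p pics; cat > h.py <<'E'
from plant import *
import numpy as np, cv2
def cam(n):
    c=read_camera(n); c['R']=cv2.Rodrigues(np.array(c['rvec'],float))[0]; c['t']=np.array(c['tvec'],float).ravel()
    c['K']=np.array(c['intrinsics'],float); c['Dd']=np.array(c['D'],float); return c
def ray(c,uv):
    p=cv2.undistortPoints(np.array([[uv]],float),c['K'],c['Dd']).ravel()
    return -c['R'].T@c['t'], c['R'].T@np.array([p[0],p[1],1.])
def atz(c,uv,z):
    o,d=ray(c,uv); return o+d*(z-o[2])/d[2]
def proj(c,P):
    return cv2.projectPoints(np.array(P,float).reshape(-1,3),np.array(c['rvec'],float),c['t'],c['K'],c['Dd'])[0].reshape(-1,2)
def tri(a,ua,b,ub):
    o1,d1=ray(a,ua);o2,d2=ray(b,ub)
    s=np.linalg.lstsq(np.c_[d1,-d2],o2-o1,rcond=None)[0]
    p,q=o1+s[0]*d1,o2+s[1]*d2; return (p+q)/2,np.linalg.norm(p-q)
E
python3 - <<'E'
from h import *
for n in('side','top'):
    c=cam(n); cv2.imwrite(f'pics/{n}0.png',c['pixels']); print(n,-c['R'].T@c['t'],c['R'][2])
print(read_state())
E
```

```text
side [-0.24882427 -0.85089139  0.90252838] [ 0.56406349  0.59551622 -0.57200771]
top [0.48318239 0.0304658  1.11252082] [ 0.10405127 -0.0191806  -0.99438697]
{'t': 0.1, 'q': array([ 1.16355362e+00,  1.31100731e-01,  1.48920319e+00,  6.34939087e-07,
        1.52301798e+00, -8.53881373e-02]), 'dq': array([-0.00013635, -0.00200795, -0.0029544 ,  0.00019571, -0.00057222,
       -0.00118552]), 'joint_torque': array([ 1.57632483e-03, -5.61335385e+01, -4.93097484e+01,  7.70475925e-02,
        2.90867529e-02, -1.05502261e-04]), 'tool_pos': array([0.18953871, 0.56866884, 0.19556537]), 'orientation': array([ 0.25127955,  1.55642037, -0.2539231 ]), 'force': array([-1.045053  , -0.12734388,  0.26823223]), 'wrist_torque': array([ 0.01466726,  0.04306602, -0.00194739]), 'opening': 0.09314337873559975}
```

View pics/side0.png

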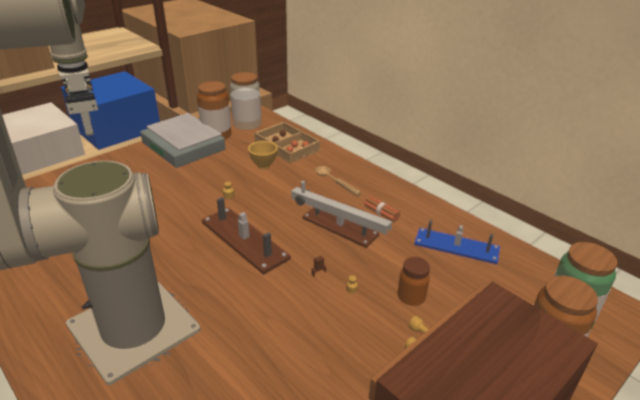

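View pics/top0.png

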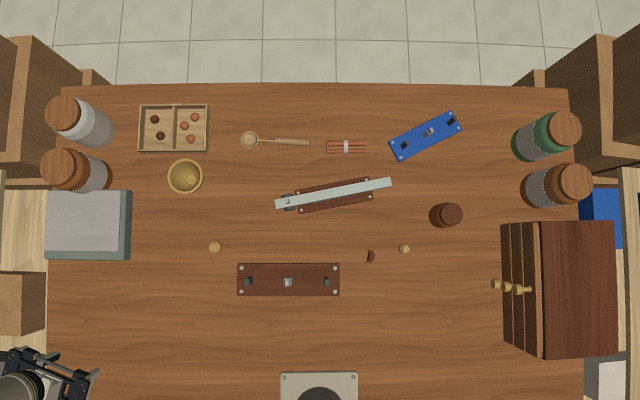

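The beam lies on the smaller dark stand, from about (277,203), the stud and disc end, to (391,183) in the top view. The saddle is at (370,256) in top and (319,266) in side. I'll enlarge both.

```bash
python3 - <<'E'
import cv2,numpy as np
t=cv2.imread('pics/top0.png')[165:270,265:415]; s=cv2.imread('pics/side0.png')[170:285,280:410]
a=cv2.resize(t,None,fx=5,fy=5,interpolation=cv2.INTER_CUBIC); b=cv2.resize(s,None,fx=5,fy=5,interpolation=cv2.INTER_CUBIC)
cv2.imwrite('pics/t1.png',a);cv2.imwrite('pics/s1.png',b);print(a.shape,b.shape)
E
```

```text
(525, 750, 3) (575, 650, 3)
```

View pics/t1.png

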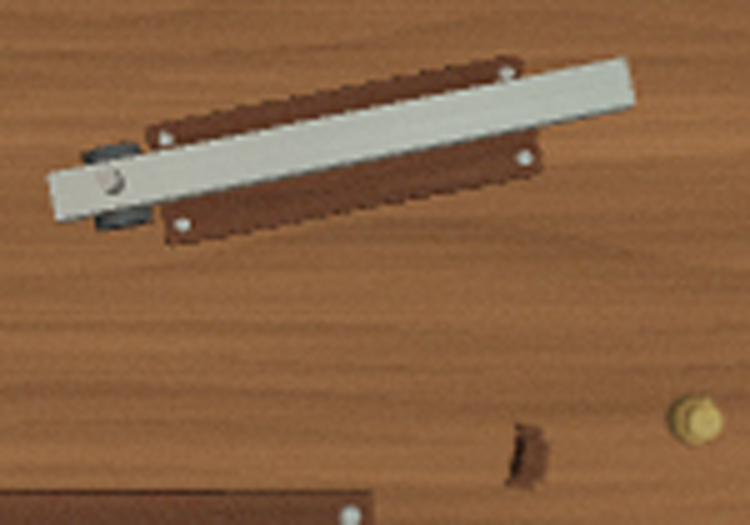

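View pics/s1.png

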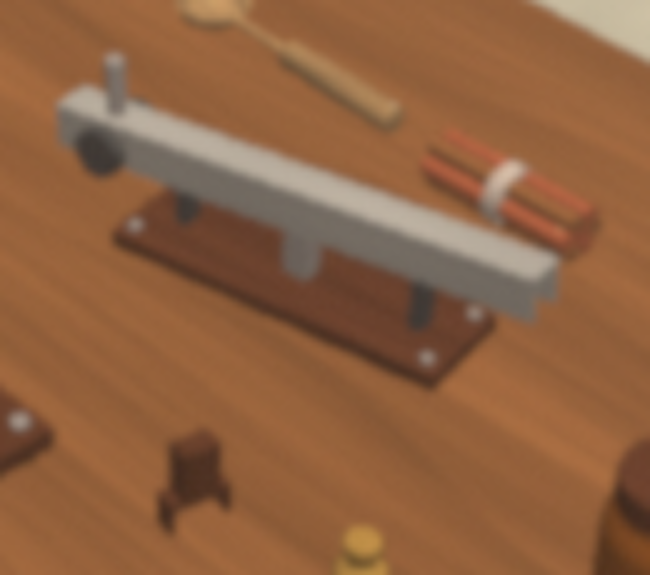

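Crop top: base screws at (166,138), (507,72), (525,157), (182,224); beam corners at (50,175), (627,58), (635,102), (60,220). Crop side: feet of the saddle at about (167,528) and (225,508), tab top at about (197,437). Now I'll fit the poses from both views.

```bash
cat > fit0.py <<'E'
from h import *
from scipy.optimize import least_squares
T=cam('top');S=cam('side')
mt=lambda p:(265+(p[0]+.5)/5-.5,165+(p[1]+.5)/5-.5)
ms=lambda p:(280+(p[0]+.5)/5-.5,170+(p[1]+.5)/5-.5)
Rz=lambda a:np.array([[np.cos(a),-np.sin(a),0],[np.sin(a),np.cos(a),0],[0,0,1]])
Rx=lambda a:np.array([[1,0,0],[0,np.cos(a),-np.sin(a)],[0,np.sin(a),np.cos(a)]])
# stand: corners at z=.012: (+x,+y),(+x,-y),(-x,-y),(-x,+y)
L=np.array([[.035,.11,.012],[.035,-.11,.012],[-.035,-.11,.012],[-.035,.11,.012]])
ot=np.array([mt(p) for p in[(147,128),(520,56),(541,172),(166,243)]])
os_=np.array([ms(p) for p in[(495,320),(432,380),(115,235)]])
def r(p):
    W=L@Rz(p[2]).T+[p[0],p[1],0]
    return np.r_[(proj(T,W)-ot).ravel(),(proj(S,W[[1,2,3]])-os_).ravel()]
f=least_squares(r,[.65,.05,.2],loss='soft_l1'); print('stand',f.x.round(4),np.abs(f.fun).max(),f.fun.round(1)); st=f.x
# beam: params x,y(mid in stand frame),yaw, tilt about edge
B=np.array([[.013,.16,0],[.013,-.16,0],[-.013,-.16,0],[-.013,.16,0],[0,.125,.036]])
bt=np.array([mt(p) for p in[(49,174),(627,58),(635,102),(60,221),(118,176)]])
bs=np.array([ms(p) for p in[(558,263),(530,285),(60,104),(85,87),(115,56)]]);bi=[1,2,3,0,4]
def W_(p):
    R=Rz(p[2])@Rx(p[3]); return B@R.T+np.array([p[0],p[1],p[4]])
def rb(p): return np.r_[(proj(T,W_(p))-bt).ravel(),(proj(S,W_(p)[bi])-bs).ravel()]
g=least_squares(rb,[st[0],st[1],st[2],-.06,.074],loss='soft_l1'); print('beam',g.x.round(4),g.fun.round(1))
d=Rz(st[2]).T@(np.array([g.x[0]-st[0],g.x[1]-st[1],0])); print('mid in stand',d)
for z,p in((0.0,(167,528)),(0,(225,508)),(.049,(197,437))): print('sadS',atz(S,ms(p),z))
for z,p in((.049,(518,424)),(.049,(546,430)),(.049,(541,488)),(.049,(508,486))): print('sadT',atz(T,mt(p),z))
print(tri(T,mt((530,458)),S,ms((195,470))))
E
python3 fit0.py
```

```text
stand [ 0.606  -0.0461  0.1812] 1.582656581129669 [-0.3 -0.4  0.1  0.2  0.8  0.7  0.3  0.6  0.9 -1.2  0.  -0.5 -0.6 -1.6]
beam [ 0.6052 -0.0399  0.1908 -0.0526  0.0723] [-0.1  0.1 -0.3  0.2  0.2  0.7 -0.6  0.  -1.8  0.7  0.7 -0.2  1.4  0.2
 -0.1 -0.   0.4 -0.4  0.6  0.6]
mid in stand [0.00034629 0.0062335  0.        ]
sadS [ 0.41355388 -0.1436366   0.        ]
sadS [ 4.45829469e-01 -1.52342351e-01  1.11022302e-16]
sadS [ 0.43342487 -0.1430718   0.049     ]
sadT [ 0.45103003 -0.13687108  0.049     ]
sadT [ 0.44762682 -0.15227718  0.049     ]
sadT [ 0.41607706 -0.14901949  0.049     ]
sadT [ 0.41734085 -0.1308684   0.049     ]
(array([ 0.43102539, -0.14579441,  0.03031167]), np.float64(0.0014089487821306017))
```

```bash
python3 - <<'E'
import cv2
t=cv2.imread('pics/top0.png')[240:272,355:387]; s=cv2.imread('pics/side0.png')[250:282,303:335]
a=cv2.resize(t,None,fx=12,fy=12,interpolation=cv2.INTER_NEAREST); b=cv2.resize(s,None,fx=12,fy=12,interpolation=cv2.INTER_NEAREST)
cv2.imwrite('pics/sad.png',cv2.convertScaleAbs(cv2.hconcat([a,b]),alpha=1.6))
E
```

```text
(no output)
```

View pics/sad.png

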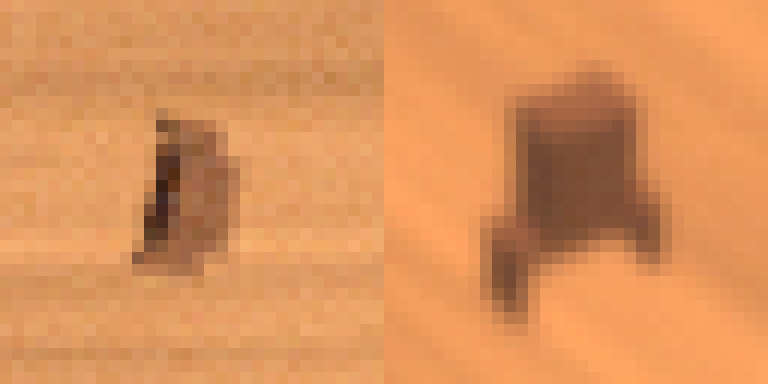

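The stand is at (0.606,-0.046), yaw 0.18. The beam mid is about +6 mm along it, so it must move roughly 31–68 mm in -y. The saddle is at about (0.431,-0.146), yaw about -0.2, with its tab top rows at side y≈255–263. Next I'll plan the approach to straddle the stud with the jaws along the beam.

```bash
cat > go.py <<'E'
from h import *
import sys
# go.py x y z yaw : yaw = heading of the jaw line (world), mod pi
def plan(P,yaw,s=None):
    s=s or read_state(); R=cv2.Rodrigues(np.array(s['orientation'],float))[0]
    l=R.T@(np.array(P)-s['tool_pos'])/.6
    cur=np.arctan2(R[1,1],R[0,1]); d=(yaw-cur+np.pi/2)%np.pi-np.pi/2
    roll=-d if R[2,0]<0 else d
    print('t',round(s['t'],2),'tcp',np.round(s['tool_pos'],4),'jawyaw',round(cur,3),'down',R[:,0].round(3),'open',round(s['opening'],4),'F',np.round(s['force'],2))
    print('linear',l.round(4),'roll',round(np.degrees(roll)/30,3))
if __name__=='__main__': a=list(map(float,sys.argv[1:])); plan(a[:3],a[3])
E
python3 go.py .5815 .0828 .17 1.76
```

```text
t 0.2 tcp [0.1896 0.5689 0.1959] jawyaw 1.249 down [-0.    -0.001 -1.   ] open 0.0927 F [-0.   -0.24 -0.47]
linear [ 0.0437 -0.5619  0.8758] roll -0.976
```

Request:
{"api": "apply_moves", "payload": {"series": [{"jaw": 0.35,"linear": [0.01,-0.05,0.09],"roll": -0.1},{"jaw": 0.35,"linear": [0.01,-0.11,0.18],"roll": -0.2},{"jaw": 0.35,"linear": [0.02,-0.17,0.27],"roll": -0.3},{"jaw": 0.35,"linear": [0.02,-0.23,0.36],"roll": -0.4},{"jaw": 0.35,"linear": [0.03,-0.29,0.45],"roll": -0.5},{"jaw": 0.35,"linear": [0.03,-0.35,0.54],"roll": -0.6},{"jaw": 0.35,"linear": [0.04,-0.4,0.63],"roll": -0.7},{"jaw": 0.35,"linear": [0.04,-0.46,0.72],"roll": -0.8},{"jaw": 0.35,"linear": [0.044,-0.52,0.8],"roll": -0.9},{"jaw": 0.35,"linear": [0.044,-0.562,0.876],"roll": -0.976},{"jaw": 0.35,"linear": [0.044,-0.562,0.876],"roll": -0.976},{"jaw": 0.35,"linear": [0.044,-0.562,0.876],"roll": -0.976},{"jaw": 0.35,"linear": [0.044,-0.562,0.876],"roll": -0.976}]}}

```text
t: 1.82
tool_pos: [0.5808, 0.084, 0.1698]
orientation: [-0.15, 1.566, 0.149]
force: [-0.1, -0.7, 0.7]
opening: 0.0301
```

```bash
python3 go.py .5815 .0828 .09 1.76; python3 - <<'E'
from h import *
s=cam('side');t=cam('top')
a=cv2.resize(s['pixels'][150:260,270:400],None,fx=4,fy=4,interpolation=cv2.INTER_CUBIC)
b=cv2.resize(t['pixels'][150:260,250:310],None,fx=4,fy=4,interpolation=cv2.INTER_CUBIC)
cv2.imwrite('pics/c1.png',cv2.hconcat([a,b]))
tp=read_state()['tool_pos']; print(proj(s,[tp]),proj(t,[tp]))
E
```

```text
t 1.82 tcp [0.5808 0.084  0.1698] jawyaw 1.761 down [-0.001 -0.001 -1.   ] open 0.0301 F [-0.09 -0.67  0.71]
linear [ 0.133  -0.0021  0.0008] roll 0.003
[[303.32464744 160.84687172]] [[285.09526859 197.86058185]]
```

View pics/c1.png

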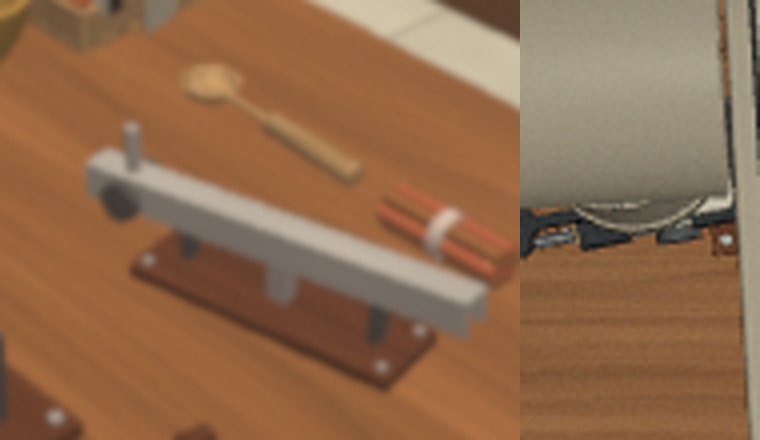

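The side crop shows the beam, with the stud at crop (132,125), but no gripper, though the projected TCP (303,161) falls inside it. The top crop does show the arm. I'll check whether the side frame is stale.

```bash
python3 - <<'E'
from h import *
s=cam('side'); o=cv2.imread('pics/side0.png')
print(read_state()['t'],proj(s,[[.19,.569,.196]]),cv2.absdiff(s['pixels'],o).max(2).__gt__(30).sum())
cv2.imwrite('pics/side2.png',s['pixels'])
E
```

```text
1.975 [[ 90.5973534  133.39193049]] 29719
```

View pics/side2.png

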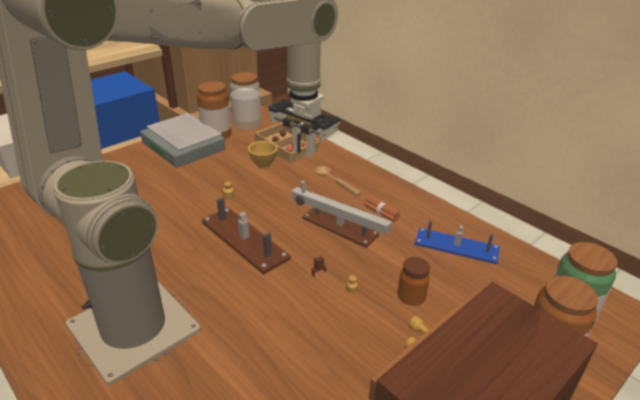

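```bash
python3 - <<'E'
from h import *
o=cv2.imread('pics/side2.png')
a=cv2.resize(o[90:210,270:350],None,fx=6,fy=5,interpolation=cv2.INTER_NEAREST)
i=cv2.imread('pics/side0.png'); b=cv2.resize(i[90:170,50:130],None,fx=4,fy=4)
b=cv2.copyMakeBorder(b,0,280,0,0,cv2.BORDER_CONSTANT)
cv2.imwrite('pics/z.png',cv2.hconcat([a,b]))
E
```

```text
(no output)
```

View pics/z.png

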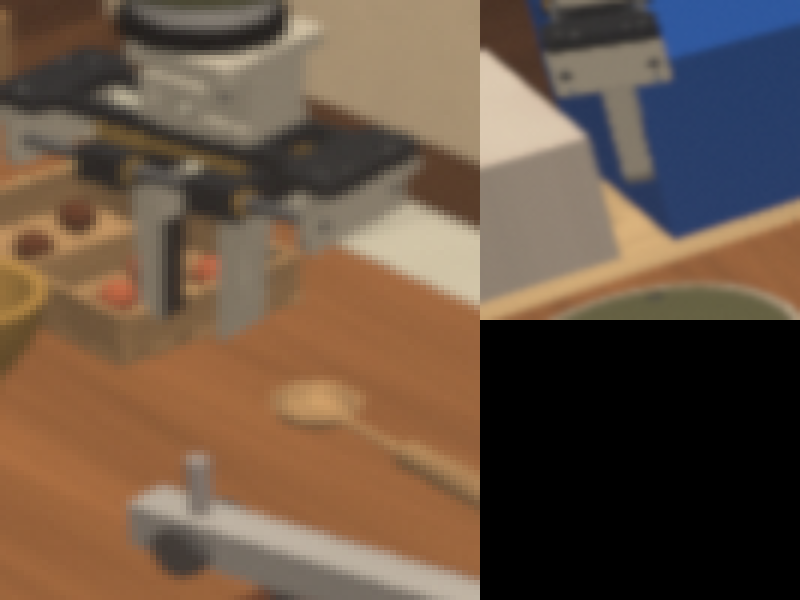

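```bash
python3 - <<'E'
from h import *
S=cam('side')
j=np.array([np.cos(1.249),np.sin(1.249),0]);p=np.array([.1895,.5687,.1956])
for k in(-.055,.055):print('init',proj(S,[p+k*j,p+k*j+[0,0,.019]]).ravel().round(1))
j=np.array([np.cos(1.761),np.sin(1.761),0]);p=np.array([.5808,.084,.1698])
for k in(-.024,.024):print('now',proj(S,[p+k*j,p+k*j+[0,0,.019]]).ravel().round(1))
E
```

```text
init [ 92.2 142.   90.6 136. ]
init [ 88.9 125.6  87.4 119.8]
now [310.1 163.7 310.2 157.7]
now [296.5 158.3 296.5 152.4]
```

The visible fingertips match points about 18 mm above the reported TCP in both poses, so I won't trust the tip height yet. I'll lower to TCP z=0.090 and make a trial push of about 20 mm in -y, which is safe either way.

Request:
{"api": "apply_moves", "payload": {"series": [{"jaw": 0.35,"linear": [0.04,-0.002,0.001],"roll": 0},{"jaw": 0.35,"linear": [0.08,-0.002,0.001],"roll": 0},{"jaw": 0.35,"linear": [0.12,-0.002,0.001],"roll": 0},{"jaw": 0.35,"linear": [0.133,-0.002,0.001],"roll": 0},{"jaw": 0.35,"linear": [0.133,-0.002,0.001],"roll": 0},{"jaw": 0.35,"linear": [0.133,-0.009,0.001],"roll": 0},{"jaw": 0.35,"linear": [0.133,-0.016,0.001],"roll": 0},{"jaw": 0.35,"linear": [0.133,-0.023,0.001],"roll": 0},{"jaw": 0.35,"linear": [0.133,-0.03,0.001],"roll": 0},{"jaw": 0.35,"linear": [0.133,-0.035,0.001],"roll": 0},{"jaw": 0.35,"linear": [0.133,-0.035,0.001],"roll": 0}]}}

```text
t: 3.4
tool_pos: [0.5858, 0.0629, 0.0903]
orientation: [-0.15, 1.566, 0.149]
force: [-0.2, -0.2, 0.1]
opening: 0.0304
```

```bash
python3 go.py .5815 .0828 .09 1.76; python3 - <<'E'
from h import *
s=cam('side'); p=s['pixels']; cv2.imwrite('pics/side3.png',p)
a=cv2.resize(p[140:240,285:395],None,fx=6,fy=6,interpolation=cv2.INTER_CUBIC)
cv2.imwrite('pics/z3.png',a[:600])
E
```

```text
t 3.4 tcp [0.5858 0.0629 0.0903] jawyaw 1.761 down [-0.    -0.001 -1.   ] open 0.0304 F [-0.19 -0.2   0.14]
linear [ 0.0005  0.0339 -0.0007] roll 0.002
```

View pics/z3.png

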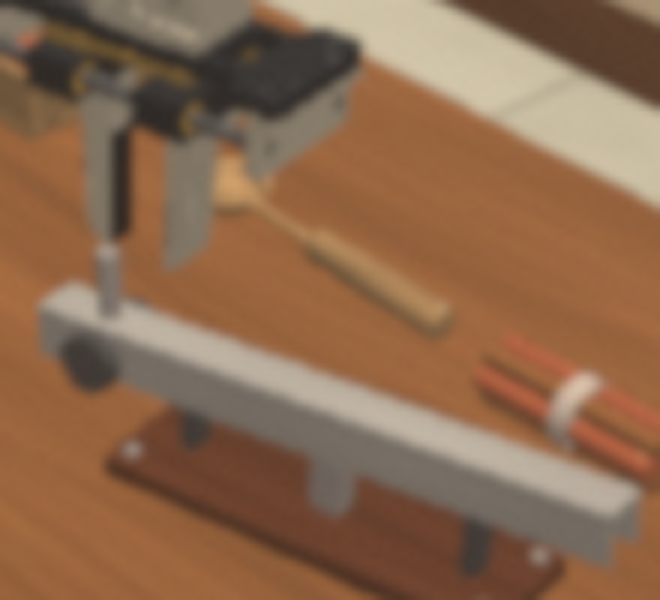

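Viewed 9 so far. The visible tips are above the stud (stud top at crop (107,250), tips at (190,265)) and the force is about 0, so the real fingertips sit about 18 mm above the reported TCP. I'll account for that offset from here on: go back, descend to TCP 0.073, and push about 28 mm of beam travel.

Request:
{"api": "apply_moves", "payload": {"series": [{"jaw": 0.35,"linear": [0,0.017,0],"roll": 0},{"jaw": 0.35,"linear": [0,0.034,0],"roll": 0},{"jaw": 0.35,"linear": [0,0.034,0],"roll": 0},{"jaw": 0.35,"linear": [0.014,0.034,0],"roll": 0},{"jaw": 0.35,"linear": [0.029,0.034,0],"roll": 0},{"jaw": 0.35,"linear": [0.029,0.027,0],"roll": 0},{"jaw": 0.35,"linear": [0.029,0.02,0],"roll": 0},{"jaw": 0.35,"linear": [0.029,0.013,0],"roll": 0},{"jaw": 0.35,"linear": [0.029,0.006,0],"roll": 0},{"jaw": 0.35,"linear": [0.029,-0.001,0],"roll": 0},{"jaw": 0.35,"linear": [0.029,-0.008,0],"roll": 0},{"jaw": 0.35,"linear": [0.029,-0.015,0],"roll": 0}]}}

```text
t: 4.95
tool_pos: [0.5876, 0.0541, 0.0731]
orientation: [-0.15, 1.566, 0.149]
force: [0.0, 3.9, 1.9]
opening: 0.0303
```

```bash
cat > beam.py <<'E'
from h import *
# tilt/slide of the beam from the side view: top-face edges fitted by image alignment against the t=0 fit is overkill;
# segment the bright aluminium upper face and compare to the model
from scipy.optimize import minimize
yaw0=.187; E0=np.array([.606,-.046,.070])
def face(y,tilt,x=0,dyaw=0):
    c,s=np.cos(yaw0+dyaw),np.sin(yaw0+dyaw); Rz=np.array([[c,-s,0],[s,c,0],[0,0,1]])
    ct,stt=np.cos(tilt),np.sin(tilt); Rx=np.array([[1,0,0],[0,ct,-stt],[0,stt,ct]])
    Rr=Rz@Rx
    P=np.array([[.013,.16,.004],[.013,-.16,.004],[-.013,-.16,.004],[-.013,.16,.004],[0,.125,.04],[0,.125,.004]])
    P=P+[x,y,0]
    return P@Rr.T+E0
E
python3 - <<'E'
from h import *
from beam import face
print(read_state()['force'])
s=cam('side');p=s['pixels'];cv2.imwrite('pics/side4.png',p)
for f in('pics/side0.png','pics/side4.png'):
    q=cv2.imread(f); hsv=cv2.cvtColor(q,cv2.COLOR_BGR2HSV)
    print(f,[tuple(hsv[int(round(v)),int(round(u))]) for u,v in (proj(s,[[.63,-.14,.076]])[0],(340,208),(345,218),(382,223),(360,240))])
print(proj(s,face(.006,-.055)).round(1))
E
```

```text
[6.97916456e-04 3.86522197e+00 1.85549275e+00]
pics/side0.png [(np.uint8(17), np.uint8(36), np.uint8(184)), (np.uint8(18), np.uint8(37), np.uint8(166)), (np.uint8(15), np.uint8(50), np.uint8(112)), (np.uint8(17), np.uint8(36), np.uint8(176)), (np.uint8(10), np.uint8(148), np.uint8(110))]
pics/side4.png [(np.uint8(17), np.uint8(36), np.uint8(190)), (np.uint8(18), np.uint8(36), np.uint8(169)), (np.uint8(14), np.uint8(49), np.uint8(114)), (np.uint8(17), np.uint8(38), np.uint8(183)), (np.uint8(10), np.uint8(144), np.uint8(113))]
[[297.  186.3]
 [391.8 221.7]
 [386.8 226.4]
 [291.5 190.1]
 [303.2 181. ]
 [303.6 191.7]]
```

Contact: 3.9 N, so the beam is sliding. Next is a numeric side-view fit for slide and tilt, checked against the initial picture.

```bash
cat >> beam.py <<'E'
def meas(c,img,u0=318,g=(-.02,-.03)):
    hsv=cv2.cvtColor(img,cv2.COLOR_BGR2HSV).astype(float)
    r=(slice(185,245),slice(u0,405))
    # soft brightness of the upper face, 1 = face, 0 = wall/wood
    m=np.clip((hsv[...,2]-135)/35,0,1)*np.clip((85-hsv[...,1])/35,0,1); m=m[r]
    def cost(p):
        q=proj(c,face(p[0]/1e3,p[1]/1e3,p[2]/1e3)[:4]); k=8
        I=np.zeros((60*k,(405-u0)*k),np.uint8)
        cv2.fillPoly(I,[np.round(((q-[u0,185]+.5)*k)*16).astype(np.int32)],255,shift=4)
        M=cv2.GaussianBlur(cv2.resize(I,(405-u0,60),interpolation=cv2.INTER_AREA).astype(float)/255,(0,0),.5)
        return ((M-m)**2).sum()
    best=min((minimize(cost,[y*1e3,t*1e3,0],method='Nelder-Mead',options=dict(initial_simplex=[[y*1e3,t*1e3,0],[y*1e3+6,t*1e3,0],[y*1e3,t*1e3+25,0],[y*1e3,t*1e3,2]])) for y,t in((g[0],-.055),(g[0],0),(g[0],.05))),key=lambda r:r.fun)
    return best.x.round(1),round(best.fun,2)   # mm, mrad, x mm
E
python3 - <<'E'
from beam import *
s=cam('side'); print(read_state()['t'])
for f,g in(('side0',.006),('side2',.006),('side3',.006),('side4',-.012)): print(f,meas(s,cv2.imread(f'pics/{f}.png'),g=(g,0)))
print('now',meas(s,s['pixels'],g=(-.015,0)))
E
```

```text
5.05
side0 (array([  8. , -66.7,  -0.5]), np.float64(15.97))
side2 (array([  7.1, -68.2,  -0.9]), np.float64(16.51))
side3 (array([  7.1, -68.2,  -0.9]), np.float64(16.32))
side4 (array([-15.3, -60.6,  -0.9]), np.float64(16.75))
now (array([-16.5, -61. ,  -1.1]), np.float64(16.94))
```

Request:
{"api": "apply_moves", "payload": {"series": [{"jaw": 0.35,"linear": [0,-0.005,0],"roll": 0},{"jaw": 0.35,"linear": [0,-0.01,0],"roll": 0},{"jaw": 0.35,"linear": [0,-0.016,0],"roll": 0},{"jaw": 0.35,"linear": [0,-0.016,0],"roll": 0},{"jaw": 0.35,"linear": [0,-0.01,0],"roll": 0},{"jaw": 0.35,"linear": [0,-0.01,0],"roll": 0},{"jaw": 0.35,"linear": [0,-0.01,0],"roll": 0},{"jaw": 0.35,"linear": [0,-0.01,0],"roll": 0}]}}

```text
t: 6.05
tool_pos: [0.5888, 0.0477, 0.073]
orientation: [-0.15, 1.566, 0.148]
force: [-0.2, 1.3, -0.0]
opening: 0.0304
```

```bash
cat > m.py <<'E'
from beam import *
import sys
s=cam('side'); st=read_state(); print(round(st['t'],2),np.round(st['tool_pos'],4),np.round(st['force'],2),round(st['opening'],4)); print(meas(s,s['pixels'],g=(float(sys.argv[1]),0)))
E
python3 m.py -.025
```

```text
6.1 [0.5888 0.0477 0.073 ] [ 0.81  0.27 -0.38] 0.0302
(array([-24.6, -56.1,  -0.7]), np.float64(17.05))
```

Request:
{"api": "apply_moves", "payload": {"series": [{"jaw": 0.35,"linear": [0,-0.007,0],"roll": 0},{"jaw": 0.35,"linear": [0,-0.013,0],"roll": 0},{"jaw": 0.35,"linear": [0,-0.013,0],"roll": 0},{"jaw": 0.35,"linear": [0,-0.007,0],"roll": 0},{"jaw": 0.35,"linear": [0,-0.007,0],"roll": 0},{"jaw": 0.35,"linear": [0,-0.007,0],"roll": 0},{"jaw": 0.35,"linear": [0,-0.007,0],"roll": 0},{"jaw": 0.35,"linear": [0,-0.007,0],"roll": 0}]}}

```text
t: 7.1
tool_pos: [0.5896, 0.0436, 0.073]
orientation: [-0.15, 1.566, 0.148]
force: [0.5, 0.2, -0.2]
opening: 0.0301
```

```bash
python3 m.py -.029
```

```text
7.15 [0.5896 0.0436 0.073 ] [ 0.58 -0.91  0.47] 0.03
(array([-29.5, -26.4,  -0.9]), np.float64(17.55))
```

Request:
{"api": "apply_moves", "payload": {"series": [{"jaw": 0.35,"linear": [0,-0.007,0],"roll": 0},{"jaw": 0.35,"linear": [0,-0.013,0],"roll": 0},{"jaw": 0.35,"linear": [0,-0.013,0],"roll": 0},{"jaw": 0.35,"linear": [0,-0.007,0],"roll": 0},{"jaw": 0.35,"linear": [0,-0.007,0],"roll": 0},{"jaw": 0.35,"linear": [0,-0.007,0],"roll": 0},{"jaw": 0.35,"linear": [0,-0.007,0],"roll": 0},{"jaw": 0.35,"linear": [0,-0.007,0],"roll": 0}]}}

```text
t: 8.15
tool_pos: [0.5904, 0.0394, 0.073]
orientation: [-0.15, 1.566, 0.148]
force: [0.0, 0.0, 0.2]
opening: 0.0303
```

```bash
python3 m.py -.033
```

```text
8.2 [0.5904 0.0394 0.073 ] [ 0.18 -0.03  0.04] 0.0302
(array([-33.9,   6.4,  -1.3]), np.float64(17.5))
```

Near level already (+6 mrad at y≈-34 mm). I'll lift clear of the stud and let it settle.

Request:
{"api": "apply_moves", "payload": {"series": [{"jaw": 0.35,"linear": [-0.03,0,0],"roll": 0},{"jaw": 0.35,"linear": [-0.1,0,0],"roll": 0},{"jaw": 0.35,"linear": [-0.18,0,0],"roll": 0},{"jaw": -1,"linear": [-0.18,0,0],"roll": 0},{"jaw": -1,"linear": [-0.18,0,0],"roll": 0},{"jaw": -1,"linear": [-0.18,0,0],"roll": 0},{"jaw": -1,"linear": [-0.18,0,0],"roll": 0},{"jaw": -1,"linear": [-0.18,0,0],"roll": 0},{"jaw": -1,"linear": [-0.18,0,0],"roll": 0},{"jaw": -1,"linear": [-0.18,0,0],"roll": 0}]}}

```text
t: 9.45
tool_pos: [0.5903, 0.0395, 0.1809]
orientation: [-0.15, 1.566, 0.148]
force: [0.3, -0.4, -0.8]
opening: 0.0919
```

```bash
python3 m.py -.033; python3 - <<'E'
from h import *
from scipy.optimize import minimize
S=cam('side');T=cam('top')
B=[((-.011,.011),(-.007,.007),(.019,.049)),((-.018,.018),(-.007,.007),(.014,.019)),((-.018,-.015),(-.007,.007),(0,.014)),((.015,.018),(-.007,.007),(0,.014))]
import itertools
def hull(P): return cv2.convexHull(P.astype(np.float32)).reshape(-1,2)
def run(c,img,o,n):
    g=cv2.cvtColor(img,cv2.COLOR_BGR2HSV)[o[1]:o[1]+n,o[0]:o[0]+n,2].astype(float)
    return np.clip((150-g)/40,0,1)
S0=cv2.imread('pics/side0.png');T0=cv2.imread('pics/top0.png')
for n,i,o in(('S',S0,(303,250)),('T',T0,(355,240))):
    v=cv2.cvtColor(i,cv2.COLOR_BGR2HSV)[o[1]:o[1]+32,o[0]:o[0]+32,2]; print(n,np.percentile(v,[1,5,10,20,50,90]))
def rend(c,p,o,k=8):
    I=np.zeros((32*k,32*k),np.uint8);ca,sa=np.cos(p[2]),np.sin(p[2])
    for b in B:
        P=np.array(list(itertools.product(*b))); W=np.c_[p[0]+ca*P[:,0]-sa*P[:,1],p[1]+sa*P[:,0]+ca*P[:,1],P[:,2]]
        cv2.fillConvexPoly(I,np.round((hull(proj(c,W))-o+.5)*k).astype(np.int32),255)
    return cv2.resize(I,(32,32),interpolation=cv2.INTER_AREA)/255.
def soft(img,o):
    v=cv2.cvtColor(img,cv2.COLOR_BGR2HSV)[o[1]:o[1]+32,o[0]:o[0]+32,2].astype(float); md=np.median(v); return np.clip((md-12-v)/25,0,1)
mS,mT=soft(S0,(303,250)),soft(T0,(355,240))
f=lambda q:((rend(S,[q[0]/1e3,q[1]/1e3,q[2]/1e2],(303,250))-mS)**2).sum()+((rend(T,[q[0]/1e3,q[1]/1e3,q[2]/1e2],(355,240))-mT)**2).sum()
for y in(-30,-15,0,15):
    r=minimize(f,[431,-146,y],method='Nelder-Mead',options=dict(initial_simplex=[[431,-146,y],[436,-146,y],[431,-141,y],[431,-146,y+12]])); print(r.x.round(1),r.fun.round(2))
E
```

```text
9.5 [0.5904 0.0395 0.181 ] [ 0.54 -1.12 -0.03] 0.0928
(array([-32.8,  43.3,  -0.9]), np.float64(17.39))
S [ 71.23  78.    91.3  128.   148.   156.  ]
T [ 60.69 101.   126.3  133.   139.   146.  ]
[ 430.5 -144.9  -18.7] 10.64
[ 430.4 -144.7  -17.3] 11.1
[ 430.6 -145.   -19.8] 11.18
[ 430.5 -144.9  -19. ] 10.56
```

The saddle is at (0.4305,-0.145), yaw -0.19. The beam now reads +43 mrad, so it may be rocking or tipped past level. I'll wait and re-measure.

Request:
{"api": "apply_moves", "payload": {"series": [{"jaw": 0.35,"linear": [0,0,0],"roll": 0},{"jaw": 0.35,"linear": [0,0,0],"roll": 0},{"jaw": 0.35,"linear": [0,0,0],"roll": 0},{"jaw": 0.35,"linear": [0,0,0],"roll": 0},{"jaw": 0.35,"linear": [0,0,0],"roll": 0},{"jaw": 0.35,"linear": [0,0,0],"roll": 0},{"jaw": 0.35,"linear": [0,0,0],"roll": 0},{"jaw": 0.35,"linear": [0,0,0],"roll": 0}]}}

```text
t: 10.6
tool_pos: [0.5904, 0.0395, 0.1811]
orientation: [-0.15, 1.566, 0.148]
force: [0.1, -0.6, 0.5]
opening: 0.0301
```

```bash
python3 m.py -.033;python3 m.py -.033
```

```text
10.65 [0.5904 0.0395 0.1811] [-0.39 -0.74  0.91] 0.0304
(array([-33.2,  40.8,  -1.1]), np.float64(17.65))
10.7 [0.5904 0.0395 0.1811] [0.32 0.08 0.52] 0.0301
(array([-34. ,  39.6,  -0.8]), np.float64(17.78))
```

It tipped slightly past (it fell slowly, so only just out of the band). I'll re-straddle the stud and push back about 3 mm in +y with the other finger, then back off and wait.

Request:
{"api": "apply_moves", "payload": {"series": [{"jaw": 0.35,"linear": [0.06,0,0],"roll": 0},{"jaw": 0.35,"linear": [0.12,0,0],"roll": 0},{"jaw": 0.35,"linear": [0.165,0.005,0],"roll": 0},{"jaw": 0.35,"linear": [0.18,0.01,0],"roll": 0},{"jaw": 0.35,"linear": [0.18,0.018,0],"roll": 0},{"jaw": 0.35,"linear": [0.18,0.022,0],"roll": 0},{"jaw": 0.35,"linear": [0.18,0.025,0],"roll": 0},{"jaw": 0.35,"linear": [0.18,0.0272,0],"roll": 0},{"jaw": 0.35,"linear": [0.18,0.0293,0],"roll": 0},{"jaw": 0.35,"linear": [0.18,0.0293,0],"roll": 0},{"jaw": 0.35,"linear": [0.18,0.022,0],"roll": 0},{"jaw": 0.35,"linear": [0.18,0.016,0],"roll": 0},{"jaw": 0.35,"linear": [0.18,0.016,0],"roll": 0},{"jaw": 0.35,"linear": [0.18,0.016,0],"roll": 0},{"jaw": 0.35,"linear": [0.18,0.016,0],"roll": 0},{"jaw": 0.35,"linear": [0.18,0.016,0],"roll": 0}]}}

```text
t: 12.7
tool_pos: [0.5886, 0.0489, 0.0731]
orientation: [-0.15, 1.566, 0.148]
force: [0.3, -0.3, 0.5]
opening: 0.0299
```

```bash
for i in 1 2 3 4; do python3 m.py -.030; done
```

```text
12.75 [0.5886 0.0489 0.0731] [ 0.44  0.28 -0.09] 0.0302
(array([-28.1, -55.8,  -0.9]), np.float64(17.02))
12.8 [0.5886 0.0489 0.073 ] [-0.06  0.21  0.52] 0.0299
(array([-27.6, -52.1,  -0.7]), np.float64(17.09))
12.85 [0.5886 0.0489 0.0731] [-0.17 -0.08  0.2 ] 0.0301
(array([-28.1, -55.8,  -0.9]), np.float64(16.83))
12.9 [0.5886 0.0489 0.0731] [1.26 0.19 0.53] 0.0301
(array([-28.1, -55.2,  -0.7]), np.float64(16.93))
```

Request:
{"api": "apply_moves", "payload": {"series": [{"jaw": 0.35,"linear": [0,0,0],"roll": 0},{"jaw": 0.35,"linear": [0,0,0],"roll": 0},{"jaw": 0.35,"linear": [0,0,0],"roll": 0},{"jaw": 0.35,"linear": [0,0,0],"roll": 0},{"jaw": 0.35,"linear": [0,0,0],"roll": 0},{"jaw": 0.35,"linear": [0,0,0],"roll": 0},{"jaw": 0.35,"linear": [0,0,0],"roll": 0},{"jaw": 0.35,"linear": [0,0,0],"roll": 0}]}}

```text
t: 13.9
tool_pos: [0.5886, 0.0489, 0.0731]
orientation: [-0.15, 1.566, 0.148]
force: [-0.3, -0.1, 0.1]
opening: 0.0303
```

```bash
for i in 1 2 3; do python3 m.py -.030; done
```

```text
13.95 [0.5886 0.0489 0.073 ] [-0.15  0.48 -0.67] 0.0304
(array([-28.1, -55.8,  -0.9]), np.float64(16.88))
14.0 [0.5886 0.0488 0.073 ] [ 0.82 -0.16 -0.2 ] 0.0299
(array([-28.1, -55.8,  -0.9]), np.float64(16.99))
14.05 [0.5886 0.0489 0.0731] [-0.27 -0.32  0.18] 0.0302
(array([-28.1, -55.8,  -0.9]), np.float64(16.78))
```

Rest states read -56 mrad at -28.1 mm and about +41 mrad at -33.4 mm, so the centre is about -30.8 mm. Push -y by that amount.

Request:
{"api": "apply_moves", "payload": {"series": [{"jaw": 0.35,"linear": [0,-0.006,0],"roll": 0},{"jaw": 0.35,"linear": [0,-0.01,0],"roll": 0},{"jaw": 0.35,"linear": [0,-0.0125,0],"roll": 0},{"jaw": 0.35,"linear": [0,-0.0145,0],"roll": 0},{"jaw": 0.35,"linear": [0,-0.0162,0],"roll": 0},{"jaw": 0.35,"linear": [0,-0.0177,0],"roll": 0},{"jaw": 0.35,"linear": [0,-0.0177,0],"roll": 0},{"jaw": 0.35,"linear": [0,-0.0145,0],"roll": 0},{"jaw": 0.35,"linear": [0,-0.009,0],"roll": 0},{"jaw": 0.35,"linear": [0,-0.009,0],"roll": 0},{"jaw": 0.35,"linear": [0,-0.009,0],"roll": 0},{"jaw": 0.35,"linear": [0,-0.009,0],"roll": 0},{"jaw": 0.35,"linear": [0,-0.009,0],"roll": 0},{"jaw": 0.35,"linear": [0,-0.009,0],"roll": 0}]}}

```text
t: 15.8
tool_pos: [0.5896, 0.0435, 0.0731]
orientation: [-0.15, 1.566, 0.148]
force: [-0.5, 0.4, -1.0]
opening: 0.0306
```

```bash
for i in 1 2 3 4 5 6 7 8 9 10 11 12; do python3 m.py -.031|tail -1; done
```

```text
(array([-31.3, -20. ,  -0.9]), np.float64(17.4))
(array([-31. , -17. ,  -1.1]), np.float64(17.54))
(array([-30.8, -12.7,  -1. ]), np.float64(17.52))
(array([-30.2,  -6.8,  -0.9]), np.float64(17.31))
(array([-31.5,  -3.6,  -0.9]), np.float64(17.45))
(array([-30.7,  -2.3,  -1. ]), np.float64(17.74))
(array([-30.9,  -1.7,  -1. ]), np.float64(17.37))
(array([-30.7,  -1.6,  -0.9]), np.float64(17.96))
(array([-31.3,  -3.4,  -0.8]), np.float64(17.46))
(array([-30.4,  -7.3,  -1. ]), np.float64(17.65))
(array([-31.1,  -8. ,  -0.7]), np.float64(17.76))
(array([-30.7, -12.2,  -1.1]), np.float64(17.67))
```

The beam rocks gently around true level (reading about -7 to -10, bias -7). Lift out; step 1 is completed while the arm is clear. Then plan to the saddle.

Request:
{"api": "apply_moves", "payload": {"series": [{"jaw": 0.35,"linear": [-0.03,0,0],"roll": 0},{"jaw": 0.35,"linear": [-0.1,0,0],"roll": 0},{"jaw": -0.2,"linear": [-0.18,0,0],"roll": -0.2},{"jaw": -0.2,"linear": [-0.2,0,0],"roll": -0.5},{"jaw": -0.2,"linear": [-0.2,0,0],"roll": -0.85},{"jaw": -0.2,"linear": [-0.2,0,0],"roll": -1},{"jaw": -0.2,"linear": [-0.2,0,0],"roll": -1}]}}

```text
t: 17.27
tool_pos: [0.59, 0.0437, 0.1945]
orientation: [-0.559, 1.497, 0.556]
force: [-0.9, -0.5, 0.5]
opening: 0.0557
```

```bash
python3 m.py -.031; python3 go.py .4305 -.145 .12 -.19; python3 -c "
from plant import *;print(read_state()['q'])"
```

```text
17.32 [0.5899 0.0437 0.1942] [ 0.3  -0.89 -0.15] 0.0554
(array([-30.7,  -8.1,  -0.8]), np.float64(17.31))
t 17.32 tcp [0.5899 0.0437 0.1942] jawyaw 2.283 down [ 0.001 -0.001 -1.   ] open 0.0554 F [ 0.3  -0.89 -0.15]
linear [ 0.1237 -0.0644 -0.4067] roll -1.278
[-1.17752109e-02  1.07164270e-01  1.51749617e+00 -1.30188895e-03
  1.51545855e+00 -2.29432205e+00]
```

q6 is close to its limit in this direction, so I'll turn the other way, over several calls.

Request:
{"api": "apply_moves", "payload": {"series": [{"jaw": -0.2,"linear": [0,-0.016,-0.1],"roll": 0.33},{"jaw": -0.2,"linear": [0.02,-0.032,-0.2],"roll": 0.66},{"jaw": -0.2,"linear": [0.05,-0.048,-0.3],"roll": 1},{"jaw": -0.2,"linear": [0.07,-0.0644,-0.407],"roll": 1},{"jaw": -0.2,"linear": [0.07,-0.0644,-0.407],"roll": 1}]}}

```text
t: 17.95
tool_pos: [0.4276, -0.1474, 0.1516]
orientation: [-0.144, 1.566, 0.142]
force: [0.2, 0.3, 0.3]
opening: 0.0557
```

Request:
{"api": "apply_moves", "payload": {"series": [{"jaw": -0.2,"linear": [0,0,0],"roll": 0.33},{"jaw": -0.2,"linear": [0,0,0],"roll": 0.66},{"jaw": -0.2,"linear": [0,0,0],"roll": 1},{"jaw": -0.2,"linear": [0,0,0],"roll": 1}]}}

```text
t: 18.45
tool_pos: [0.4284, -0.147, 0.1523]
orientation: [0.267, 1.553, -0.269]
force: [-0.2, -0.1, -0.0]
opening: 0.0557
```

Request:
{"api": "apply_moves", "payload": {"series": [{"jaw": -0.2,"linear": [0,0,0],"roll": 0.33},{"jaw": -0.2,"linear": [0,0,0],"roll": 0.66},{"jaw": -0.2,"linear": [0,0,0],"roll": 1},{"jaw": -0.2,"linear": [0,0,0],"roll": 1}]}}

```text
t: 18.95
tool_pos: [0.4288, -0.1467, 0.1526]
orientation: [0.671, 1.462, -0.672]
force: [-0.2, -0.4, 0.1]
opening: 0.0557
```

Request:
{"api": "apply_moves", "payload": {"series": [{"jaw": -0.2,"linear": [0,0,0],"roll": 0.33},{"jaw": -0.2,"linear": [0,0,0],"roll": 0.66},{"jaw": -0.2,"linear": [0,0,0],"roll": 1},{"jaw": -0.2,"linear": [0,0,0],"roll": 1}]}}

```text
t: 19.45
tool_pos: [0.429, -0.1466, 0.1528]
orientation: [1.065, 1.292, -1.065]
force: [-0.2, -0.3, 0.3]
opening: 0.0559
```

```bash
python3 m.py -.031; python3 go.py .4305 -.145 .05 -.19
```

```text
19.5 [ 0.429  -0.1466  0.1527] [-0.56 -0.9   0.07] 0.0557
(array([-30. ,  -8.3,  -1.1]), np.float64(104.3))
t 19.5 tcp [ 0.429  -0.1466  0.1527] jawyaw 0.196 down [ 0.002 -0.002 -1.   ] open 0.0557 F [-0.56 -0.9   0.07]
linear [ 0.1712  0.0028 -0.0024] roll 0.736
```

Request:
{"api": "apply_moves", "payload": {"series": [{"jaw": -0.2,"linear": [0.05,0.003,-0.002],"roll": 0.3},{"jaw": -0.2,"linear": [0.1,0.003,-0.002],"roll": 0.6},{"jaw": -0.2,"linear": [0.15,0.003,-0.002],"roll": 0.736},{"jaw": -0.2,"linear": [0.19,0.003,-0.002],"roll": 0.736},{"jaw": -0.2,"linear": [0.22,0.003,-0.002],"roll": 0.736},{"jaw": -0.2,"linear": [0.239,0.003,-0.002],"roll": 0.736},{"jaw": -0.2,"linear": [0.239,0.003,-0.002],"roll": 0.736},{"jaw": 1,"linear": [0.239,0.003,-0.002],"roll": 0.736},{"jaw": 1,"linear": [0.239,0.003,-0.002],"roll": 0.736},{"jaw": 1,"linear": [0.239,0.003,-0.002],"roll": 0.736},{"jaw": 1,"linear": [0.239,0.003,-0.002],"roll": 0.736},{"jaw": 1,"linear": [0.239,0.003,-0.002],"roll": 0.736},{"jaw": 1,"linear": [0.239,0.003,-0.002],"roll": 0.736}], "force": 10}}

```text
t: 21.12
tool_pos: [0.431, -0.1454, 0.0097]
orientation: [1.347, 1.11, -1.347]
force: [-1.1, 0.2, 3.1]
opening: 0.022
```

```bash
python3 go.py .606 -.046 .19 .187; python3 - <<'E'
from h import *
s=cam('side');t=cam('top')
a=cv2.resize(s['pixels'][225:300,285:355],None,fx=6,fy=6,interpolation=cv2.INTER_CUBIC)
b=cv2.resize(t['pixels'][225:300,340:395],None,fx=6,fy=6,interpolation=cv2.INTER_CUBIC)
cv2.imwrite('pics/g1.png',cv2.hconcat([a,b]))
E
```

```text
t 21.12 tcp [ 0.431  -0.1454  0.0097] jawyaw -0.19 down [ 0.002 -0.002 -1.   ] open 0.022 F [-1.14  0.22  3.13]
linear [-0.3003  0.2559 -0.2173] roll -0.72
```

View pics/g1.png

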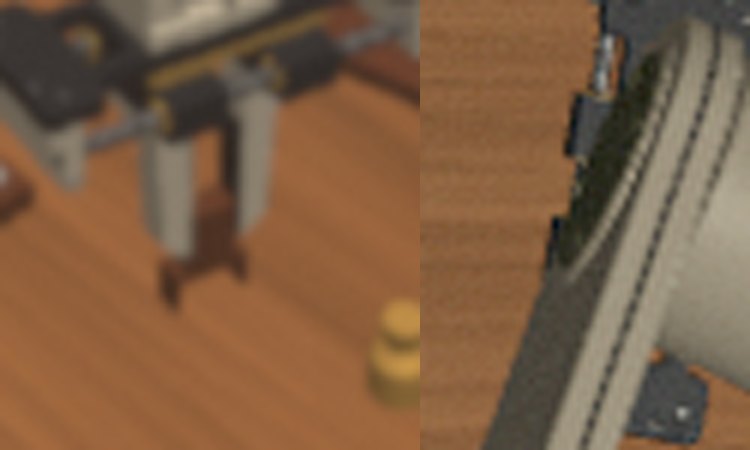

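Grasp good: opening 22.0 mm, and the side view shows the tab held between the pads, tips just above the bridge. The arm is now off the beam in the top view, so I'll refine beam and stand poses there.

```bash
cat > top.py <<'E'
from h import *
from scipy.optimize import minimize
T=cam('top');S=cam('side');I0=T['pixels'];cv2.imwrite('pics/top5.png',I0);cv2.imwrite('pics/side5.png',S['pixels'])
h=cv2.cvtColor(I0,cv2.COLOR_BGR2HSV).astype(float)
m=np.clip((h[...,2]-135)/35,0,1)*np.clip((85-h[...,1])/35,0,1)
v0,v1,u0,u1=165,220,270,415
m=m[v0:v1,u0:u1]; print('mask area',m.sum())
P=np.array([[.013,.16,0],[.013,-.16,0],[-.013,-.16,0],[-.013,.16,0]])
def cost(p):
    c,s=np.cos(p[2]/1e3),np.sin(p[2]/1e3)
    W=np.c_[p[0]/1e3+c*P[:,0]-s*P[:,1],p[1]/1e3+s*P[:,0]+c*P[:,1],np.full(4,.074)]
    k=8;I=np.zeros(((v1-v0)*k,(u1-u0)*k),np.uint8)
    cv2.fillPoly(I,[np.round((proj(T,W)-[u0,v0]+.5)*k*16).astype(np.int32)],255,shift=4)
    return ((cv2.resize(I,(u1-u0,v1-v0),interpolation=cv2.INTER_AREA)/255.-m)**2).sum()
b=[611,-76,187]
r=minimize(cost,b,method='Nelder-Mead',options=dict(initial_simplex=[b,[616,-76,187],[611,-70,187],[611,-76,205]]));print('beam mid',r.x.round(2),r.fun)
# screws: brightest spots near expected pixels
T0=cv2.imread('pics/top0.png')
for img in(T0,I0):
    C=[]
    for X,Y in((166,138),(507,72),(525,157),(182,224)):
        u,v=265+(X+.5)/5-.5,165+(Y+.5)/5-.5; iu,iv=round(u),round(v)
        w=img[iv-3:iv+4,iu-3:iu+4].min(2).astype(float); w=np.clip(w-np.median(w)-25,0,None)
        if img is T0 and (X,Y)==(507,72): pass
        g=np.mgrid[-3:4,-3:4]; C.append(atz(T,(iu+(w*g[1]).sum()/w.sum(),iv+(w*g[0]).sum()/w.sum()),.013)[:2])
    C=np.array(C);print('screws',C.round(4).tolist(),'centre',C.mean(0).round(4),'yaw',np.arctan2(*( (C[0]+C[3]-C[1]-C[2])*[-1,1])).round(3),np.linalg.norm(C[0]-C[1]).round(4),np.linalg.norm(C[1]-C[2]).round(4),np.linalg.norm(C[0]-C[3]).round(4))
E
python3 top.py
```

```text
mask area 1095.6571428571428
beam mid [613.48 -78.21 180.87] 34.11416002578703
screws [[0.6087, 0.0553], [0.6456, -0.1406], [0.6018, -0.149], [0.564, 0.0473]] centre [ 0.605  -0.0467] yaw 0.188 0.1994 0.0446 0.0455
screws [[0.6069, 0.0553], [0.6458, -0.1409], [0.6018, -0.1489], [0.5641, 0.0473]] centre [ 0.6046 -0.0468] yaw 0.193 0.2 0.0447 0.0435
```

Request:
{"api": "apply_moves", "payload": {"series": [{"jaw": 1,"linear": [-0.06,0,0],"roll": 0},{"jaw": 1,"linear": [-0.14,0,0],"roll": 0},{"jaw": 1,"linear": [-0.22,0.03,-0.025],"roll": -0.1},{"jaw": 1,"linear": [-0.28,0.08,-0.068],"roll": -0.25},{"jaw": 1,"linear": [-0.28,0.13,-0.11],"roll": -0.4},{"jaw": 1,"linear": [-0.28,0.18,-0.153],"roll": -0.55},{"jaw": 1,"linear": [-0.28,0.22,-0.187],"roll": -0.65},{"jaw": 1,"linear": [-0.28,0.245,-0.208],"roll": -0.72},{"jaw": 1,"linear": [-0.28,0.256,-0.217],"roll": -0.72},{"jaw": 1,"linear": [-0.25,0.256,-0.217],"roll": -0.72},{"jaw": 1,"linear": [-0.2,0.256,-0.217],"roll": -0.72},{"jaw": 1,"linear": [-0.17,0.256,-0.217],"roll": -0.72},{"jaw": 1,"linear": [-0.15,0.256,-0.217],"roll": -0.72},{"jaw": 1,"linear": [-0.15,0.256,-0.217],"roll": -0.72},{"jaw": 1,"linear": [-0.15,0.256,-0.217],"roll": -0.72}]}}

```text
t: 23.2
tool_pos: [0.6069, -0.0465, 0.1009]
orientation: [1.07, 1.288, -1.069]
force: [0.8, 0.8, 0.3]
opening: 0.0217
```

```bash
python3 go.py .6063 -.0466 .0697 .187; python3 - <<'E'
from h import *
s=cam('side');t=cam('top');cv2.imwrite('pics/side6.png',s['pixels'])
st=read_state();p=st['tool_pos'];y=.187;c,sn=np.cos(y),np.sin(y)
def sad(P): P=np.array(P);return np.c_[p[0]+c*P[:,0]-sn*P[:,1],p[1]+sn*P[:,0]+c*P[:,1],p[2]+.0043+P[:,2]]
pts=[(-.018,-.007,-.014),(.018,-.007,-.014),(-.018,-.007,.005),(.018,-.007,.005),(-.015,-.007,0),(.015,-.007,0)]
q=proj(s,sad(pts)); print(q.round(1).tolist())
u,v=int(q[:,0].mean())-45,int(q[:,1].mean())-35
a=cv2.resize(s['pixels'][v:v+70,u:u+90],None,fx=8,fy=8,interpolation=cv2.INTER_CUBIC)
for x in q: cv2.circle(a,tuple(int(round(k)) for k in (x-[u,v]+.5)*8),2,(0,0,255),-1)
cv2.imwrite('pics/h1.png',a);print(u,v)
E
```

```text
t 23.2 tcp [ 0.6069 -0.0465  0.1009] jawyaw 0.187 down [ 0.004 -0.002 -1.   ] open 0.0217 F [0.83 0.81 0.3 ]
linear [ 0.0519 -0.0012 -0.0002] roll 0.0
[[340.0, 204.4], [347.4, 198.5], [340.3, 198.7], [347.7, 192.8], [340.9, 199.7], [347.0, 194.8]]
298 163
```

View pics/h1.png

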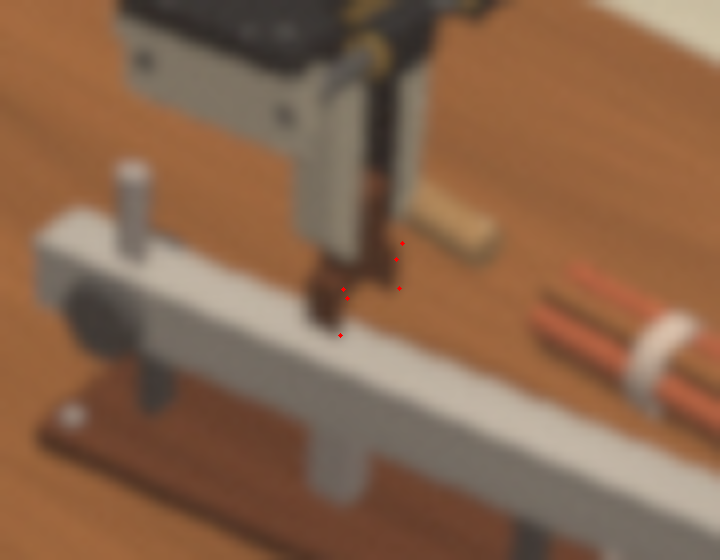

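The saddle hangs above the beam, left leg foot at crop (322,327), slightly left of the prediction (340,335). I'll quantify the side-camera offset and compare the beam and stand in the same view.

```bash
python3 - <<'E'
from h import *
from beam import *
import itertools
S=cam('side'); img=S['pixels']
st=read_state();p0=st['tool_pos']; y=.187;c,sn=np.cos(y),np.sin(y)
B=[((-.011,.011),(-.007,.007),(.005,.035)),((-.018,.018),(-.007,.007),(0,.005)),((-.018,-.015),(-.007,.007),(-.014,0)),((.015,.018),(-.007,.007),(-.014,0))]
u0,u1,v0,v1=331,353,196,208
h=cv2.cvtColor(img,cv2.COLOR_BGR2HSV).astype(float)[v0:v1,u0:u1]
m=np.clip((128-h[...,2])/35,0,1); 
np.set_printoptions(linewidth=200); print((m*9).astype(int))
def cost(d):
    k=8;I=np.zeros(((v1-v0)*k,(u1-u0)*k),np.uint8)
    for b in B:
        P=np.array(list(itertools.product(*b))); W=np.c_[p0[0]+c*(P[:,0]+d[0]/1e3)-sn*(P[:,1]+d[1]/1e3),p0[1]+sn*(P[:,0]+d[0]/1e3)+c*(P[:,1]+d[1]/1e3),p0[2]+.0043+P[:,2]]
        cv2.fillConvexPoly(I,np.round((cv2.convexHull(proj(S,W).astype(np.float32)).reshape(-1,2)-[u0,v0]+.5)*k*16).astype(np.int32),255,shift=4)
    M=cv2.GaussianBlur(cv2.resize(I,(u1-u0,v1-v0),interpolation=cv2.INTER_AREA)/255.,(0,0),.5)
    return ((M-m)**2)[2:].sum()
for d in([0,0],[-2,2],[2,-2]):
    r=minimize(cost,d,method='Nelder-Mead',options=dict(initial_simplex=[d,[d[0]+3,d[1]],[d[0],d[1]+3]])); print('saddle cam-robot offset (stand axes, mm)',r.x.round(2),r.fun.round(2))
I0=cv2.imread('pics/side0.png');C=[]
for X,Y in((135,225),(475,313),(427,357)):
    iu,iv=round(280+X/5-.4),round(170+Y/5-.4)
    w=I0[iv-2:iv+3,iu-2:iu+3].min(2).astype(float);w=np.clip(w-np.median(w)-15,0,None);g=np.mgrid[-2:3,-2:3]
    C.append(atz(S,(iu+(w*g[1]).sum()/w.sum(),iv+(w*g[0]).sum()/w.sum()),.013)[:2])
C=np.array(C);print('side stand centre',((C[0]+C[1])/2).round(4),'yaw',np.arctan2(*((C[0]-C[2])*[-1,1])).round(3))
print('beam',meas(S,img,u0=352,g=(-.031,0)))
E
```

```text
[[0 0 0 0 0 0 2 7 9 9 9 9 9 9 9 9 4 0 0 0 0 0]
 [0 0 0 0 0 0 5 7 8 9 9 9 9 9 9 9 3 0 0 0 0 0]
 [0 0 0 0 0 4 9 9 8 8 9 6 2 2 6 6 1 0 0 0 0 0]
 [0 0 0 0 0 4 9 9 9 9 6 1 0 0 0 0 0 0 0 0 0 0]
 [0 0 0 0 0 3 9 9 9 9 2 0 0 0 0 0 0 0 0 0 0 0]
 [0 0 0 0 0 1 9 9 9 7 0 0 0 0 0 0 0 0 0 0 0 0]
 [0 0 0 0 0 0 9 9 9 5 0 0 0 0 0 0 0 0 0 0 0 0]
 [0 0 0 0 0 0 1 5 6 1 0 0 0 0 0 0 0 0 0 0 0 0]
 [0 0 0 0 0 0 0 0 0 0 0 0 0 0 0 0 0 0 0 0 0 0]
 [0 0 0 0 0 0 0 0 0 0 0 0 0 0 0 0 0 0 0 0 0 0]
 [0 0 0 0 0 0 0 0 0 0 0 0 0 0 0 0 0 0 0 0 0 0]
 [3 2 1 0 0 0 0 0 0 0 0 0 0 0 0 0 0 0 0 0 0 0]]
saddle cam-robot offset (stand axes, mm) [2.96 2.46] 2.11
saddle cam-robot offset (stand axes, mm) [2.96 2.46] 2.11
saddle cam-robot offset (stand axes, mm) [2.99 2.48] 2.1
side stand centre [ 0.6062 -0.0453] yaw 0.191
beam (array([-30.7,  -8.5,  -1. ]), np.float64(16.16))
```

```bash
cat > sf.py <<'E'
from h import *
from scipy.optimize import minimize
import itertools
B=[((-.011,.011),(-.007,.007),(.005,.035)),((-.018,.018),(-.007,.007),(0,.005)),((-.018,-.015),(-.007,.007),(-.014,0)),((.015,.018),(-.007,.007),(-.014,0))]
def fit(c,img,p,zs,yaw,box,thr,free_yaw=False):
    u0,u1,v0,v1=box; v=cv2.cvtColor(img,cv2.COLOR_BGR2HSV)[v0:v1,u0:u1,2].astype(float)
    m=np.clip((thr-v)/25,0,1)
    def cost(d):
        k=8;I=np.zeros(((v1-v0)*k,(u1-u0)*k),np.uint8);a=yaw+(d[2]/1e2 if free_yaw else 0);ca,sa=np.cos(a),np.sin(a)
        for b in B:
            P=np.array(list(itertools.product(*b)));W=np.c_[p[0]+d[0]/1e3+ca*P[:,0]-sa*P[:,1],p[1]+d[1]/1e3+sa*P[:,0]+ca*P[:,1],zs+P[:,2]]
            cv2.fillConvexPoly(I,np.round((cv2.convexHull(proj(c,W).astype(np.float32)).reshape(-1,2)-[u0,v0]+.5)*k*16).astype(np.int32),255,shift=4)
        M=cv2.GaussianBlur(cv2.resize(I,(u1-u0,v1-v0),interpolation=cv2.INTER_AREA)/255.,(0,0),.5)
        return ((M-m)**2).sum()
    n=3 if free_yaw else 2
    s=np.vstack([np.zeros(n),3*np.eye(n)]); s[-1]*=3 if free_yaw else 1
    r=minimize(cost,np.zeros(n),method='Nelder-Mead',options=dict(initial_simplex=s)); return r.x.round(2),round(r.fun,2)
E
python3 - <<'E'
from sf import *
S=cam('side');T=cam('top')
s0,t0,s5,s6=[cv2.imread(f'pics/{n}.png') for n in('side0','top0','side5','side6')]
p=[.431,-.1454]
print('init side',fit(S,s0,p,.014,-.19,(303,335,250,282),136,True));print('init top',fit(T,t0,p,.014,-.19,(355,387,240,272),128,True))
print('init top noyaw',fit(T,t0,p,.014,-.19,(355,387,240,272),128))
print('gripped side',fit(S,s5,p,.014,-.19,(309,330,267,279),125))
print('hover side',fit(S,s6,[.6069,-.0465],.1052,.187,(331,353,198,206),125))
# local beam centreline, z=.074, tilt fixed
h=cv2.cvtColor(s6,cv2.COLOR_BGR2HSV).astype(float)
m=np.clip((h[...,2]-135)/35,0,1)*np.clip((110-h[...,1])/40,0,1)
ok=np.zeros(m.shape,bool);ok[185:240,306:330]=1;ok[185:240,354:376]=1
# blank out gripper: keep only within 5 px of predicted face
P=np.array([[.013,.16,0],[.013,-.16,0],[-.013,-.16,0],[-.013,.16,0]])
def q(d,tilt):
    a=.187+d[1]/1e3;ca,sa=np.cos(a),np.sin(a);yy=P[:,1]-.031
    return proj(S,np.c_[.606+ca*(P[:,0]+d[0]/1e3)-sa*yy,-.046+sa*(P[:,0]+d[0]/1e3)+ca*yy,.074+tilt*yy])
near=np.zeros(m.shape,np.uint8);cv2.fillPoly(near,[q([0,0],0).round().astype(np.int32)],1);near=cv2.dilate(near,np.ones((9,9)));ok&=near>0
for tilt in(0,-.004):
    def cost(d):
        k=8;I=np.zeros((400*k,640*k),np.uint8);cv2.fillPoly(I,[np.round((q(d,tilt)+.5)*k*16).astype(np.int32)],255,shift=4)
        M=cv2.GaussianBlur(cv2.resize(I,(640,400),interpolation=cv2.INTER_AREA)/255.,(0,0),.5);return ((M-m)[ok]**2).sum()
    r=minimize(cost,[0,0],method='Nelder-Mead',options=dict(initial_simplex=[[0,0],[2,0],[0,15]],maxiter=60));print('beam x(mm rel .606,-.046), dyaw mrad',r.x.round(2),r.fun.round(2))
E
```

```text
init side (array([-1.43, -0.1 , -1.34]), np.float64(2.7))
init top (array([0.91, 0.27, 1.36]), np.float64(3.26))
init top noyaw (array([0.86, 0.37]), np.float64(3.25))
gripped side (array([-0.24,  0.9 ]), np.float64(4.85))
hover side (array([1.81, 2.1 ]), np.float64(2.68))
beam x(mm rel .606,-.046), dyaw mrad [ 0.25 12.99] 15.71
beam x(mm rel .606,-.046), dyaw mrad [0.09 8.28] 15.84
```

```bash
python3 - <<'E'
from h import *
T=cam('top');S=cam('side');np.set_printoptions(linewidth=200)
for n in('top0','top5'):
    t=cv2.imread(f'pics/{n}.png');h=cv2.cvtColor(t,cv2.COLOR_BGR2HSV).astype(int)
    for u in(320,345,365): print(n,u,'V',h[180:206,u,2],'S',h[180:206,u,1])
E0=np.array([.605,-.0467]);a=.188;ex=np.array([np.cos(a),np.sin(a)]);ey=np.array([-np.sin(a),np.cos(a)])
# expected pixel rows of face/wall edges for beam centred on stand
for yy in(-.05,0,.05):
    for x,z in((.013,.074),(-.013,.074),(-.013,.046)):
        P=E0+ex*x+ey*yy; print(yy,x,z,proj(T,[[*P,z]]).round(2).ravel())
E
```

```text
top0 320 V [150 142 139 141 149  95 100 100  98  97 142 179 176 178 177 177 176 176 178 181 118 100 102  96  88  96] S [144 144 138 143 137 148 145 140 135 150  43  14  19  16  14  13  12  16  14  15  15 128 155 130 156 143]
top0 345 V [106  98  96  95  90 145 182 177 177 183 183 185 181 184 183 116  99 106  98  96 102 105 101  93  93  93] S [144 135 146 140 161  49  14  14  13  15  14  18  14  14  15  15 124 144 146 143 128 136 144 148 151 156]
top0 365 V [136 141 185 180 178 180 183 185 183 183 186 110  96  99  95  94 104 103 107 103 103  85 136 140 139 138] S [ 45  43  14  17  13  14  14  15  14  17  15  14 159 149 145 149 127 154 141 141 144 150 144 138 149 142]
top5 320 V [150 144 141 141 151  94  98  96  98  98 167 184 183 180 182 181 183 182 182 189  89 103 102  94  91  93] S [143 142 141 141 133 146 133 141 141 138  17  15  15  16  14  14  17  14  17  18  17 154 140 152 146 140]
top5 345 V [104  94  99  93  95 145 189 179 180 178 183 182 181 185 184 143  91 104  97  91  99 105  99  95  98 102] S [147 149 142 159 142  44  15  14  14  14  14  14  14  15  17  18 135 145 139 149 155 143 137 156 135 128]
top5 365 V [141  96 192 184 183 184 184 188 185 185 187 166  95  96  99  94 101 104 111 102  98  88 138 139 141 136] S [ 40 143  13  17  17  15  14  14  14  17  15  17  91 167 134 144 139 142 140 145 143 139 144 141 146 146]
-0.05 0.013 0.074 [352.6  184.47]
-0.05 -0.013 0.074 [354.53 193.81]
-0.05 -0.013 0.046 [353.3  194.96]
0 0.013 0.074 [334.58 187.91]
0 -0.013 0.074 [336.46 197.29]
0 -0.013 0.046 [335.7  198.34]
0.05 0.013 0.074 [316.46 191.37]
0.05 -0.013 0.074 [318.31 200.77]
0.05 -0.013 0.046 [318.02 201.74]
```

Reconciling the biases puts the beam centreline about 0.4 mm to -x of the current TCP, with y fine. I'll lower with a weak 4 N grip, so the saddle would slip before pressing hard, until the feet should be just past the upper face, then check.

Request:
{"api": "apply_moves", "payload": {"series": [{"jaw": 1,"linear": [0.01,-0.0007,0],"roll": 0},{"jaw": 1,"linear": [0.02,-0.0007,0],"roll": 0},{"jaw": 1,"linear": [0.025,-0.0007,0],"roll": 0},{"jaw": 1,"linear": [0.0275,-0.0007,0],"roll": 0},{"jaw": 1,"linear": [0.03,-0.0007,0],"roll": 0},{"jaw": 1,"linear": [0.0325,-0.0007,0],"roll": 0},{"jaw": 1,"linear": [0.035,-0.0007,0],"roll": 0},{"jaw": 1,"linear": [0.0375,-0.0007,0],"roll": 0},{"jaw": 1,"linear": [0.0375,-0.0007,0],"roll": 0}], "force": 4}}

```text
t: 24.68
tool_pos: [0.606, -0.0465, 0.0775]
orientation: [1.07, 1.289, -1.07]
force: [0.3, 0.1, -1.1]
opening: 0.0223
```

```bash
python3 - <<'E'
from sf import *
import beam
F=[]
for i in range(4):
    S=cam('side');F.append(read_state()['force'])
st=read_state();print(round(st['t'],2),st['tool_pos'].round(4),np.mean(F,0).round(2),round(st['opening'],4))
cv2.imwrite('pics/side7.png',S['pixels']);p=st['tool_pos']
print('beam',beam.meas(S,S['pixels'],u0=354,g=(-.031,0)))
for z in(0,.002):print(fit(S,S['pixels'],p[:2],p[2]+.0043+z,.187,(331,353,205,213),125))
a=cv2.resize(S['pixels'][175:235,305:385],None,fx=9,fy=9,interpolation=cv2.INTER_CUBIC);cv2.imwrite('pics/h2.png',a)
E
```

```text
24.88 [ 0.6062 -0.0465  0.0778] [0.15 0.31 0.06] 0.0221
beam (array([-31.1,  -6.2,  -0.6]), np.float64(16.73))
(array([-1.3,  1.5]), np.float64(11.19))
(array([-3.21, -0.28]), np.float64(11.13))
```

No force, the beam is still level, and the feet should be about 6 mm below the upper face, so the legs are astride. Lowering on to nearly seated.

Request:
{"api": "apply_moves", "payload": {"series": [{"jaw": 1,"linear": [0.0025,0,0],"roll": 0},{"jaw": 1,"linear": [0.005,0,0],"roll": 0},{"jaw": 1,"linear": [0.0075,0,0],"roll": 0},{"jaw": 1,"linear": [0.0095,0,0],"roll": 0},{"jaw": 1,"linear": [0.011,0,0],"roll": 0},{"jaw": 1,"linear": [0.0125,0,0],"roll": 0},{"jaw": 1,"linear": [0.0125,0,0],"roll": 0}]}}

```text
t: 25.75
tool_pos: [0.6061, -0.0465, 0.0702]
orientation: [1.07, 1.289, -1.07]
force: [0.2, -0.6, -0.2]
opening: 0.0221
```

```bash
python3 - <<'E'
from sf import *
import beam
F=[]
for i in range(6):
    S=cam('side');F.append(read_state()['force'])
st=read_state();print(round(st['t'],2),st['tool_pos'].round(4),np.mean(F,0).round(2),np.std(F,0).round(2),round(st['opening'],4))
print('beam',beam.meas(S,S['pixels'],u0=354,g=(-.031,0)))
E
```

```text
26.05 [ 0.6062 -0.0466  0.0703] [ 0.4  -0.03 -0.11] [0.5  0.34 0.73] 0.0222
beam (array([-31. , -10.3,  -1.2]), np.float64(16.32))
```

Request:
{"api": "apply_moves", "payload": {"series": [{"jaw": 1,"linear": [0.001,0,0],"roll": 0},{"jaw": 1,"linear": [0.002,0,0],"roll": 0},{"jaw": 1,"linear": [0.002,0,0],"roll": 0}]}}

```text
t: 26.42
tool_pos: [0.6064, -0.0467, 0.0695]
orientation: [1.07, 1.288, -1.069]
force: [-1.4, -1.3, 2.9]
opening: 0.022
```

```bash
cat > fz.py <<'E'
from h import *
import beam
F=[]
for i in range(6): S=cam('side');F.append(read_state()['force'])
st=read_state();print(round(st['t'],2),st['tool_pos'].round(4),np.mean(F,0).round(2),round(st['opening'],4),'beam',beam.meas(S,S['pixels'],u0=354,g=(-.031,0)))
E
python3 fz.py
```

```text
26.73 [ 0.6065 -0.0466  0.0695] [-1.49 -0.44  4.55] 0.0219 beam (array([-29.9,  12.2,  -0.2]), np.float64(16.56))
```

Request:
{"api": "apply_moves", "payload": {"series": [{"jaw": 1,"linear": [0.001,0,0],"roll": 0},{"jaw": 1,"linear": [0.0015,0,0],"roll": 0},{"jaw": 1,"linear": [0.0015,0,0],"roll": 0}]}}

```text
t: 27.1
tool_pos: [0.6066, -0.0468, 0.0691]
orientation: [1.07, 1.287, -1.069]
force: [-2.4, -0.1, 8.3]
opening: 0.0221
```

```bash
python3 fz.py
```

```text
27.4 [ 0.6066 -0.0468  0.0691] [-2.6  -0.27  6.6 ] 0.0216 beam (array([-30.3,  11.7,  -0.3]), np.float64(16.51))
```

Contact came right at the predicted seated height (TCP 0.0697). Relax the load, then open.

Request:
{"api": "apply_moves", "payload": {"series": [{"jaw": 1,"linear": [-0.0008,0,0],"roll": 0},{"jaw": 1,"linear": [-0.0012,0,0],"roll": 0},{"jaw": 1,"linear": [-0.0012,0,0],"roll": 0}]}}

```text
t: 27.78
tool_pos: [0.6064, -0.0467, 0.0694]
orientation: [1.07, 1.288, -1.069]
force: [0.3, -0.4, -0.4]
opening: 0.022
```

```bash
python3 fz.py
```

```text
28.07 [ 0.6065 -0.0468  0.0697] [-0.34  0.13 -0.05] 0.0223 beam (array([-30.7,  -9.8,  -1. ]), np.float64(16.4))
```

Request:
{"api": "apply_moves", "payload": {"series": [{"jaw": 0.45,"linear": [0,0,0],"roll": 0},{"jaw": 0.2,"linear": [0,0,0],"roll": 0},{"jaw": 0.0,"linear": [0,0,0],"roll": 0},{"jaw": 0.0,"linear": [0,0,0],"roll": 0},{"jaw": 0.0,"linear": [-0.03,0,0],"roll": 0},{"jaw": 0.0,"linear": [-0.1,0,0],"roll": 0},{"jaw": 0.0,"linear": [-0.2,0,0],"roll": 0},{"jaw": 0.0,"linear": [-0.25,0,0],"roll": 0},{"jaw": 0.0,"linear": [-0.25,0,-0.15],"roll": 0},{"jaw": 0.0,"linear": [-0.25,0,-0.25],"roll": 0},{"jaw": 0.0,"linear": [-0.25,0,-0.25],"roll": 0},{"jaw": 0.0,"linear": [-0.25,0,-0.25],"roll": 0},{"jaw": 0.0,"linear": [-0.25,0,-0.25],"roll": 0},{"jaw": 0.0,"linear": [-0.25,0,-0.25],"roll": 0}]}}

```text
t: 29.82
tool_pos: [0.5784, 0.0998, 0.2196]
orientation: [1.071, 1.286, -1.07]
force: [0.1, -0.4, -0.8]
opening: 0.0468
```

```bash
python3 fz.py;python3 fz.py; python3 - <<'E'
from h import *
s=cam('side');t=cam('top');cv2.imwrite('pics/side9.png',s['pixels'])
a=cv2.resize(s['pixels'][165:250,285:400],None,fx=5,fy=5,interpolation=cv2.INTER_CUBIC)
b=cv2.resize(t['pixels'][165:250,320:365],None,fx=5,fy=5,interpolation=cv2.INTER_CUBIC)
cv2.imwrite('pics/f.png',cv2.hconcat([a,b]))
E
```

```text
30.12 [0.5782 0.1005 0.2192] [ 0.21 -0.19 -0.09] 0.0465 beam (array([-30. ,  -7.3,  -1.1]), np.float64(16.29))
30.43 [0.5781 0.101  0.2192] [ 0.27 -0.24  0.1 ] 0.0466 beam (array([-29.5,   0.1,   0.3]), np.float64(16.63))
```

View pics/f.png

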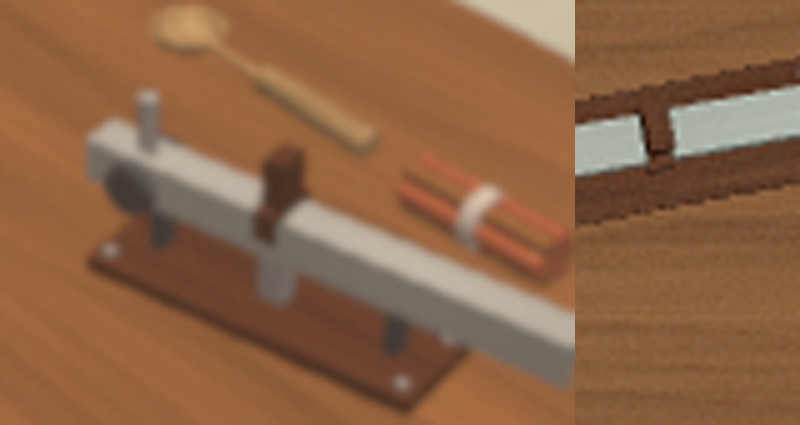

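The saddle sits upright astride the beam (side crop (283,190)) directly over the blade (277,280), and the beam looks level. A last settle and numeric check.

Request:
{"api": "apply_moves", "payload": {"series": [{"jaw": 0,"linear": [0,0,0],"roll": 0},{"jaw": 0,"linear": [0,0,0],"roll": 0},{"jaw": 0,"linear": [0,0,0],"roll": 0},{"jaw": 0,"linear": [0,0,0],"roll": 0},{"jaw": 0,"linear": [0,0,0],"roll": 0},{"jaw": 0,"linear": [0,0,0],"roll": 0},{"jaw": 0,"linear": [0,0,0],"roll": 0},{"jaw": 0,"linear": [0,0,0],"roll": 0},{"jaw": 0,"linear": [0,0,0],"roll": 0},{"jaw": 0,"linear": [0,0,0],"roll": 0},{"jaw": 0,"linear": [0,0,0],"roll": 0},{"jaw": 0,"linear": [0,0,0],"roll": 0},{"jaw": 0,"linear": [0,0,0],"roll": 0},{"jaw": 0,"linear": [0,0,0],"roll": 0},{"jaw": 0,"linear": [0,0,0],"roll": 0},{"jaw": 0,"linear": [0,0,0],"roll": 0}]}}

```text
t: 32.52
tool_pos: [0.5781, 0.101, 0.2192]
orientation: [1.07, 1.288, -1.069]
force: [-0.3, 0.8, -0.8]
opening: 0.0464
```

```bash
python3 fz.py; python3 fz.py; python3 - <<'E'
from sf import *
S=cam('side');o=fit(S,S['pixels'],[.6064,-.0467],.074,.187,(330,352,192,210),118);print('saddle side offset',o)
w=np.array([.6064,-.0467])+o[0]/1e3
for nm,c in(('side stand',[.6062,-.0453]),('top stand',[.605,-.0467])): print(nm,'y rel',((w-c)@[-np.sin(.187),np.cos(.187)]).round(4))
E
```

```text
32.83 [0.5781 0.101  0.2192] [ 0.21 -0.07  0.09] 0.0463 beam (array([-29.5,   0.1,   0.3]), np.float64(16.56))
33.12 [0.5781 0.101  0.2192] [ 0.14  0.35 -0.33] 0.0466 beam (array([-29.5,   0.1,   0.3]), np.float64(16.78))
saddle side offset (array([-4.18, -3.01]), np.float64(27.25))
side stand y rel -0.0036
top stand y rel -0.0024
```

```bash
python3 -c "
from plant import *;close_job();print(read_state()['t'])"
```

```text
the job is handed in; nothing more can be done
the job is handed in; nothing more can be done
```

The beam balances level on the knife edge with the saddle seated astride it over the blade, and the job is handed in. The close call gave no verdict, only that the job was accepted. I pushed the beam along by its stud, overshot level once, and pushed back too far. I then set it with its middle about 31 mm to the -y side of the edge. The saddle went down with a weak grip until it touched, I eased off the load, and the arm moved clear.

**Last checks that agreed**
- **Level:** the beam was still from 30.4 s to 33.1 s, reading about 0 mrad. The side view has a bias of about -7 mrad, so true tilt is probably within 10 mrad, against a limit of 35.
- **Seating:** contact came at the predicted seated height. The final picture shows the saddle upright astride the beam, right above the blade.
- **Hardest press:** the highest wrist force I read during seating was about 8 N. The beam limit is 25 N.
- **Time and clearance:** the clock read 33.1 s at the last check of the 72 s allowed, and the arm was touching nothing.

**Checks that disagreed**
- **Fingertips:** the real tips sit about 18 mm above the reported TCP; I found this before touching anything and allowed for it.
- **Cameras:** the two views differ by about 3 mm on the beam's sideways position, so I placed the saddle between them.
- **Saddle over the edge:** the final side-view fit of the saddle was poor because of the dark background, giving -2.4 to -3.6 mm from the edge. The TCP position at release gives about -1 mm. Both are inside the 5 mm limit.

I saw no sign of the other things moving in the views I had, but I did not measure them at the end.

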